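# Load the tasting rack at the preserves counter

### The job

Load the wooden tasting rack for the morning: first stand the tall slim jar in pocket number one, then stand the short squat jar in pocket number two. The black plate beside each pocket shows its number as one, two or three white studs. Set the jars down upright on the pocket floors rather than dropping them, let go, and leave the square jar and the middling round jar where they stand.

Things in the scene. Friction and masses are not known exactly. Their poses are not given: they have to be found in the camera images.
- tall_mid (a point): Tall slim round jam jar, 44 mm in diameter and 100 mm tall, straight sides, dark jam, paper label, bare metal lid, about 0.26 kg, standing upright on the counter. The point is its centre, 50 mm above its underside; best gripped above it, in the upper half; z is its axis, up.
- squat_mid (a point): Short squat round jam jar, 62 mm in diameter and 64 mm tall, the lowest and widest of the four loose jars, same jam, label and lid, about 0.28 kg, standing upright on the counter. The point is its centre, 32 mm above its underside; best gripped a little above it; z is its axis, up.
- rack: Fixed medium-brown wooden rack, 350 x 140 x 22 mm, with three equal round grey-lined pockets in a row, 82 mm wide, 10 mm deep, 110 mm apart between centres; the row runs roughly away from the robot. Beside each pocket, on the right-hand edge as the robot sees it, lies a black number plate 72 x 30 x 3 mm with 1 to 3 white studs, in any order. Origin: centre of its underside; x along the row, z up.
- pocket_one (a point): Pocket number one of the rack: beside the plate with ONE white stud, whose centre is 68 mm from the pocket's. Its origin is the centre of the pocket's floor, 12 mm above the counter; x runs along the rack's row of pockets, y across the rack away from the plates, z up.
- pocket_two (a point): Pocket number two of the same rack: the one beside the plate with TWO white studs. Its origin is the centre of the pocket's floor, 12 mm above the counter; x runs along the rack's row of pockets, y across the rack away from the plates, z up. Pocket number three (three studs) stays empty.
- plain_mid (a point): Bystander: middling round jam jar, 54 mm in diameter and 82 mm tall, otherwise alike, standing among the others about 110 mm or more from them, centre to centre. The point is its centre, 41 mm up. To be left alone.
- square_mid (a point): Bystander: square-section jam jar, 52 x 52 mm and 82 mm tall with a round lid, standing among the others about 110 mm or more from them, centre to centre. The point is its centre, 41 mm up. To be left alone.

How it is judged:
On the way, in this order (a step that is already met when the one before it is completed fails the run):
1. the tall slim jar stands in pocket one (horizontal distance between tall_mid and pocket_one below 0.02 m and z of tall_mid in the frame of pocket_one below 0.056 m and angle between tall_mid's own z axis and vertical below 0.15 rad), for 0.2 s.
2. then the squat jar stands in pocket two (horizontal distance between squat_mid and pocket_two below 0.015 m and z of squat_mid in the frame of pocket_two below 0.038 m and angle between squat_mid's own z axis and vertical below 0.15 rad), for 0.2 s.
At the end, for the whole second after the job is handed in: Tall jar within 20 mm of the centre of pocket one, squat jar within 15 mm of the centre of pocket two, both down on the floor (within 6 mm), tilted under 0.15 rad, at rest and released; square and middling jars within 30 mm of where they began (all of step 1 and all of step 2 and linear speed of each of tall, squat below 0.03 m/s and distance of each of plain_mid, square_mid from where it was at the start of the episode below 0.03 m); the robot touches nothing.
It fails at once if a jar is let go over its pocket while its underside is more than 35 mm above the pocket floor ((contact force between the fingers and tall below 0.05 N and horizontal distance between tall_mid and pocket_one below 0.06 m and z of tall_mid in the frame of pocket_one above 0.085 m) or (contact force between the fingers and squat below 0.05 N and horizontal distance between squat_mid and pocket_two below 0.06 m and z of squat_mid in the frame of pocket_two above 0.067 m)).
It fails at once if the square jar or the middling round jar is tipped over (more than 0.5 rad) or pushed more than 30 mm (angle between any of plain_mid, square_mid's own z axis and vertical above 0.5 rad or distance of any of plain_mid, square_mid from where it was at the start of the episode above 0.03 m).
It also fails if it takes over 56 s, if anything falls off the work surface, if the arm or the gripper's body presses on something with over 40 N, if the wrist force passes 120 N, or if a joint passes its speed limit or range.

### The arm

A 7-joint arm with a two-finger parallel gripper is mounted at the origin on the work surface. World frame = base frame: x ahead of the robot, y to its left, z up, the work surface at z = 0. Lengths are in m, angles in rad, forces in N, time in s.
With the tool pointing down it reaches from about 0.35 to 0.9 m from the base axis. Payload 19.9 kg.
Tool frame: the origin (TCP) lies between the finger pads; the fingertips stand 8 mm ahead of it and the grasp point (between the pads) lies 11 mm behind it; z points along the fingers, y is the direction in which the jaws open and shut (so a half turn about z gives the same grasp; the last joint's range is limited). The gripper opens to 85 mm and grips with 20 to 120 N. Pads are 22 mm wide; open, the fingers measure 114 mm over their backs; the gripper's body (76 mm by 85 mm) begins 54 mm behind the grasp point. The pads swing forward as they close: fully open they stand 13 mm farther back than shut.
Start: joints at [-1.365, 0.417, -0.01, 1.614, 0.005, 1.111, -0.053], TCP at [0.153, 0.606, 0.239] pointing down, gripper open.
Joint ranges: [-2.81, 2.81], [-0.39, 2.02], [-1.27, 1.25], [0.06, 2.57], [-1.19, 4.33], [0.19, 2], [-2.82, 2.82]. Speed limits (rad/s): [1.89, 1.89, 2.39, 2.39, 3.01, 3.01, 3.01].

### API

Orientations are given as a rotation vector (axis times angle).
In Python, from cell import r gives the robot as it stands.
- The arm moves only by the tool send_rows, never from a script. Its argument "commands" is text: rows parted by semicolons, each of 7 numbers parted by spaces: the closure in counts, from 0 (fully open) to 255 (shut), then the shift along the tool's x, y, z in m, then the turn, a rotation vector about the tool's x, y, z in degrees. In form: claw x y z wx wy wz; .... A call has 1 to 8 rows; each row is the pose to reach, as a shift and turn from the pose commanded when the call began, along the tool's axes at that moment; what a row does not reach only later rows make up. A row lasts 1/8 s, in which the tool goes at most 62.5 mm and 10.7 degrees, less where a joint would pass 70% of its speed; a pose out of reach is approached as far as the arm can. A call with a gripper value outside its range is refused whole. The fingers move at their own pace and stop on an object; "newtons" is the grip in N (left out, the last holds). Time passes only in rows, so rows that repeat a pose let the fingers close. It gives the time, the measured TCP pose, the force and the opening at its end, in the units of the state.
- r.observe(): the state, without advancing time (a new reading comes with each control period).
- r.get_image(name): name is "side" or "top" or "wrist"; returns a dict with "img" (420x560x3 uint8, red, green, blue), "fx", "fy", "cx", "cy" (pixels), "rvec" (rotation vector, rad) and "tvec" (3), from world to camera coordinates, as OpenCV has them; the wrist camera has in their place "T_tool_cam" (4x4, takes a point from camera to tool coordinates, whose origin is the TCP and whose axes are the flange's). Camera axes: x right, y down, z forward; pixel columns grow to the right and rows downward; lengths in m; the calibration is good to about 2 mm. A picture is of the moment at which its call begins: read the wrist's pose just before it. There is no depth.
- r.sign_off(): hands the job in, once; it reports no verdict.
The state is a dict: "clock": time; "joint_pos": joint angles; "joint_velocities": joint speeds; "joint_efforts": joint torques, N m; "tcp_pos": TCP position; "ee_rot": TCP orientation; "force": force on the tool from outside, world axes, zero at the start; "moment": the same for the moment, N m; "gripper_width": finger opening in m.
Only numpy, scipy, OpenCV 4.12 (cv2) and the standard library are available. Lean on these libraries where they do the work, as an engineer would, in place of code of your own. Each camera call takes 0.05 s, during which the arm holds its last target.

## Working session

There is one attempt and no reset: what is moved stays moved. The work goes in short steps, Python scripts to look and compute and a tool call to move; the robot and the scene stay as the last step left them, time stands still between calls to the robot, and variables do not carry over. Pictures are saved under pics/ and viewed, and the job is handed in when it is done.

Besides the shell and the picture viewer there is one more tool, called after "Request:" by a JSON object that holds its "fn" and its "kwargs". send_rows: Moves the arm, as the interface text tells. Its arguments: {"type":"object","properties":{"commands":{"type":"string"},"newtons":{"type":"number"}},"required":["commands"]}

```bash
mkdir -p pics; ls
python3 - <<'E'
from cell import r
import cv2
print(r.observe())
for n in ("side","top","wrist"):
    d=r.get_image(n); cv2.imwrite(f"pics/{n}0.png",d["img"][:,:,::-1])
    print({k:v for k,v in d.items() if k!="img"})
E
```

```text
pics
{'clock': 0.0, 'joint_pos': array([-1.36552665,  0.41798427, -0.01028256,  1.61416866,  0.0047012 ,
        1.11071402, -0.05299891]), 'joint_velocities': array([ 1.68966512e-03,  3.59071721e-04, -7.91786156e-05, -1.27914034e-03,
       -9.29070470e-04, -9.43923013e-04, -1.49643980e-04]), 'joint_efforts': array([-7.90441463e-04, -8.64438844e+01,  6.78173136e-01, -4.34905279e+01,
        1.89948018e-02,  7.36893009e-03,  5.76717571e-05]), 'tcp_pos': array([0.15260916, 0.60573092, 0.23865625]), 'ee_rot': array([-3.86649428e-01, -3.11765541e+00,  1.96313397e-03]), 'force': array([0.01645963, 0.16665972, 1.27998031]), 'moment': array([ 0.01035341, -0.00974354, -0.03432605]), 'gripper_width': 0.08516817257495832}
{'fx': 529.9967432488872, 'fy': 529.9967432488872, 'cx': 280.91141062133244, 'cy': 204.12661218121167, 'rvec': array([ 2.29584951, -0.54136132,  0.21494713]), 'tvec': array([-0.51329958,  0.21161693,  0.82991468])}
{'fx': 401.31456915263533, 'fy': 401.31456915263533, 'cx': 287.3103836777302, 'cy': 213.3951082274845, 'rvec': array([ 2.12374693, -2.15597898,  0.09173645]), 'tvec': array([0.01328872, 0.54456352, 0.68492198])}
{'fx': 299.9751405232244, 'fy': 299.9751405232244, 'cx': 277.29136850224666, 'cy': 214.19552706803796, 'T_tool_cam': array([[ 1.11952688e-03, -9.55642604e-01, -2.94526671e-01,
         7.47440487e-02],
       [ 9.99999022e-01,  8.22933210e-04,  1.13095274e-03,
         9.87489533e-04],
       [-8.38410847e-04, -2.94527649e-01,  9.55642591e-01,
        -1.33845733e-01],
       [ 0.00000000e+00,  0.00000000e+00,  0.00000000e+00,
         1.00000000e+00]])}
```

View pics/side0.png

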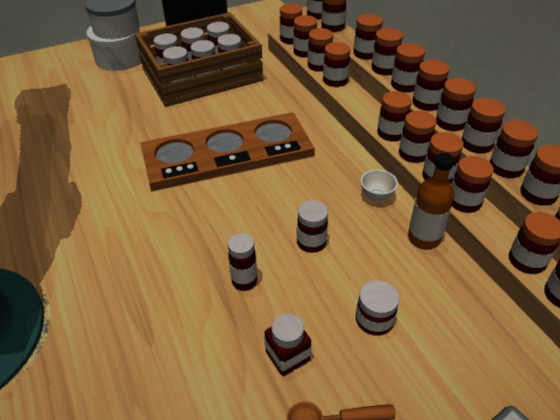

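View pics/top0.png

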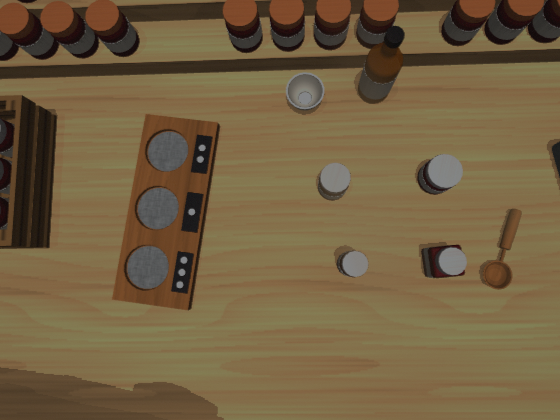

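View pics/wrist0.png

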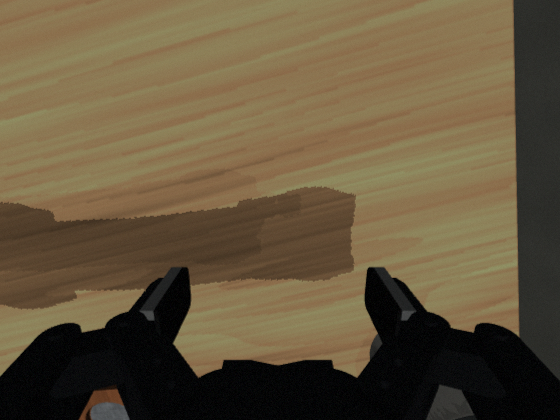

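The top view shows the rack on the left, with plates from far to near of two studs (201,154), one stud (192,212) and three studs (182,272). The jar lids are tall (354,264), middling (335,180), squat (442,172) and square (450,262). Next I'll measure them.

```bash
cat > h.py <<'E'
import numpy as np, cv2
def cam(d):
    R,_=cv2.Rodrigues(np.array(d["rvec"])); t=np.array(d["tvec"]).reshape(3)
    K=np.array([[d["fx"],0,d["cx"]],[0,d["fy"],d["cy"]],[0,0,1.]]); return K,R,t
def ray(d,uv,z):
    K,R,t=cam(d); c=-R.T@t; v=R.T@np.linalg.inv(K)@np.array([uv[0],uv[1],1.])
    return c+v*(z-c[2])/v[2]
def proj(d,p):
    K,R,t=cam(d); q=K@(R@np.array(p)+t); return q[:2]/q[2]
def blobs(d,mask,amin=60):
    n,l,s,c=cv2.connectedComponentsWithStats(mask.astype(np.uint8))
    for i in range(1,n):
        if s[i,4]>=amin:
            m=(l==i).astype(np.uint8); cs,_=cv2.findContours(m,0,1)
            k=max(cs,key=cv2.contourArea)
            yield s[i],c[i],k
E
python3 - <<'E'
from cell import r
from h import *
d=r.get_image("top");s=r.get_image("side")
h=cv2.cvtColor(d["img"],cv2.COLOR_RGB2HSV)
for p in [(354,264),(335,180),(442,172),(450,262),(157,208),(167,151),(147,268),(192,200),(130,220),(300,300)]: print(p,h[p[1],p[0]])
print("topcam",-cam(d)[1].T@cam(d)[2])
m=(h[...,1]<60)&(h[...,2]>60)
m=cv2.morphologyEx(m.astype(np.uint8),cv2.MORPH_OPEN,np.ones((3,3)))
for S,c,k in blobs(d,m,150):
    print("T",S,c.round(1), cv2.minEnclosingCircle(k), ray(d,c,.1).round(3))
h=cv2.cvtColor(s["img"],cv2.COLOR_RGB2HSV)
for p in [(241,242),(312,211),(378,292),(288,327),(225,142)]: print(p,h[p[1],p[0]])
E
```

```text
(354, 264) [ 15   8 131]
(335, 180) [ 20  18 131]
(442, 172) [ 75   4 133]
(450, 262) [ 45   4 131]
(157, 208) [105   6  89]
(167, 151) [90  6 90]
(147, 268) [120   3  87]
(192, 200) [150  19  27]
(130, 220) [ 14 172 107]
(300, 300) [ 20 107 133]
topcam [ 0.45608554 -0.02129648  0.74657657]
T [ 286   72   38   38 1135] [304.6  90.4] ((304.7704772949219, 90.40983581542969), 19.323698043823242) [ 0.745 -0.029  0.1  ]
T [362  75  31  24 356] [376.2  88.4] ((375.8953552246094, 83.23422241210938), 16.15196990966797) [ 0.745 -0.149  0.1  ]
T [ 148  132   40   39 1223] [167.6 151. ] ((168.0, 151.5), 20.402305603027344) [0.645 0.202 0.1  ]
T [427 154  36  34 955] [444.6 170.5] ((444.73809814453125, 170.3095245361328), 17.887910842895508) [ 0.602 -0.253  0.1  ]
T [320 163  31  30 726] [334.7 177.4] ((334.7112731933594, 177.6126708984375), 15.351640701293945) [ 0.594 -0.076  0.1  ]
T [ 138  188   40   41 1295] [157.8 208. ] ((158.18478393554688, 208.13043212890625), 20.80997657775879) [0.549 0.216 0.1  ]
T [ 128  246   40   43 1367] [147.6 267. ] ((148.0, 267.0), 21.54075813293457) [0.453 0.23  0.1  ]
T [438 247  29  28 635] [452.  260.8] ((452.18182373046875, 260.7727355957031), 14.450420379638672) [ 0.457 -0.256  0.1  ]
T [342 251  26  26 540] [354.5 263.4] ((354.5, 263.5), 13.285429954528809) [ 0.454 -0.103  0.1  ]
(241, 242) [ 11  17 164]
(312, 211) [ 11  18 153]
(378, 292) [ 11  18 160]
(288, 327) [ 13  19 158]
(225, 142) [83 11 96]
```

Run:
```python
from cell import r
from h import *
d=r.get_image("top");s=r.get_image("side")
a=cv2.resize(d["img"][105:315,95:235],None,fx=2.8,fy=2.8,interpolation=cv2.INTER_CUBIC)
b=cv2.resize(s["img"][100:195,130:325],None,fx=2.0,fy=2.0,interpolation=cv2.INTER_CUBIC)
o=np.zeros((590,790,3),np.uint8); o[:a.shape[0],:a.shape[1]]=a; o[:b.shape[0],395:395+b.shape[1]]=b
cv2.imwrite("pics/z1.png",np.clip(o[:,:,::-1].astype(int)*1.5,0,255).astype(np.uint8))
# lids
Z={"tall":.1,"plain":.082,"squat":.064,"square":.082}
def lids(d,pts,th):
    h=cv2.cvtColor(d["img"],cv2.COLOR_RGB2HSV); m=((h[...,1]<60)&(h[...,2]>th)).astype(np.uint8)
    return m
T=dict(tall=(354.5,263.5),plain=(334.7,177.5),squat=(444.7,170.4),square=(452.1,260.8))
for n in T: 
    p=ray(d,T[n],Z[n]); print(n,p.round(4),np.hypot(*p[:2]).round(3),"side px",proj(s,p).round(1))
P=[(168,151.4),(158,208.1),(148,267)]
q=[ray(d,p,.022) for p in P]
for p in q: print("pocket",p.round(4),proj(s,p).round(1))
print(np.linalg.norm(q[0]-q[1]),np.linalg.norm(q[1]-q[2]))
# rack wood outline top face
h=cv2.cvtColor(d["img"],cv2.COLOR_RGB2HSV)
# studs
m=(h[...,2]>90)&(h[...,1]<60)
for S,c,k in blobs(d,m[:, 150:225],8):
    if S[4]<80: print("stud",S[4],(c+[150,0]).round(1),ray(d,c+[150,0],.027).round(3))
```

```text
tall [ 0.4544 -0.1032  0.1   ] 0.466 side px [242.1 242.9]
plain [ 0.5981 -0.0772  0.082 ] 0.603 side px [313.7 211.2]
squat [ 0.6104 -0.2665  0.064 ] 0.666 side px [380.8 296.2]
square [ 0.4567 -0.2629  0.082 ] 0.527 side px [289.3 327.2]
pocket [0.6674 0.2283 0.022 ] [273.4 132.3]
pocket [0.5602 0.2444 0.022 ] [225.5 141.9]
pocket [0.4526 0.2598 0.022 ] [175.5 152.1]
0.1084117283508118 0.10874232197273373
stud 8 [182.9 140.6] [0.686 0.199 0.027]
stud 40 [161.  150.4] [0.668 0.24  0.027]
stud 34 [180.8 148.1] [0.672 0.202 0.027]
stud 32 [201.7 147.5] [0.672 0.163 0.027]
stud 35 [199.9 158.9] [0.65  0.166 0.027]
stud 20 [155.6 162. ] [0.646 0.25  0.027]
stud 10 [173.7 197.3] [0.579 0.214 0.027]
stud 48 [172.2 206.4] [0.562 0.216 0.027]
stud 32 [151.8 207.2] [0.561 0.254 0.027]
stud 19 [158.9 210.4] [0.555 0.241 0.027]
stud 33 [191.4 211.5] [0.552 0.181 0.027]
stud 9 [163.8 256.2] [0.472 0.23  0.027]
stud 33 [183.5 259.6] [0.465 0.193 0.027]
stud 35 [161.1 263.1] [0.459 0.234 0.027]
stud 14 [165.1 271.4] [0.444 0.226 0.027]
stud 38 [181.4 271.9] [0.443 0.197 0.027]
stud 47 [153.5 278.7] [0.432 0.247 0.027]
stud 35 [179.5 284.3] [0.421 0.2   0.027]
```

View pics/z1.png

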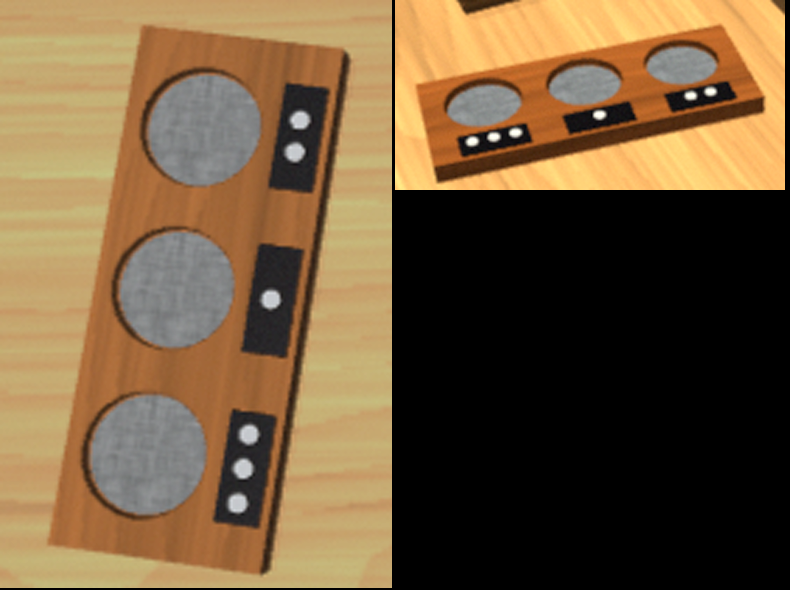

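Run:
```python
from cell import r
from h import *
d=r.get_image("top");s=r.get_image("side")
def crop(im,x,y,w=25): return cv2.resize(im[y-w:y+w,x-w:x+w],None,fx=5.2,fy=5.2,interpolation=cv2.INTER_CUBIC)
T=dict(tall=(354,263),squat=(440,170),plain=(334,178)); S=dict(tall=(242,255),squat=(378,300),plain=(312,222))
o=np.vstack([np.hstack([crop(d["img"],*T[k]) for k in T]),np.hstack([crop(s["img"],*S[k],w=25) for k in S])])
cv2.imwrite("pics/z2.png",np.clip(o[:,:,::-1].astype(int)*1.5,0,255).astype(np.uint8))
h=cv2.cvtColor(s["img"],cv2.COLOR_RGB2HSV)
m=(h[...,1]<60)&(h[...,2]>60)
for q,c,k in blobs(s,m,150):
    if 200<c[0]<420 and 180<c[1]<380: print(q,c.round(1))
# rim: non-wood(dark or grey) region in the rack
h=cv2.cvtColor(d["img"],cv2.COLOR_RGB2HSV).astype(int)
m=((h[...,1]<60)&(h[...,2]>60))|(h[...,2]<70)
m[:, :115]=0; m[:,190:]=0; m[:115]=0;m[300:]=0
m=cv2.morphologyEx(m.astype(np.uint8),cv2.MORPH_OPEN,np.ones((5,5)))
for q,c,k in blobs(d,m,600):
    e=cv2.fitEllipse(k); print("rim",q,e,ray(d,e[0],.022).round(4), np.array(e[1])/2/401.3*.7246)
```

```text
[361 169  37  32 869] [378.7 183.8]
[298 201  30  27 609] [312.5 213.2]
[297 227  30  20 326] [311.2 238.7]
[228 233  26  26 513] [240.5 245.3]
[230 263  26  21 344] [243.4 274.5]
[ 360  281   39   37 1129] [378.8 298.5]
[271 314  33  34 854] [287.2 330.1]
[357 315  39  17 300] [375.1 324.1]
[265 340  46  31 324] [288.7 358. ]
rim [ 148  132   40   39 1222] ((167.6334228515625, 151.00555419921875), (37.16682052612305, 39.998409271240234), 49.89723205566406) [0.6682 0.229  0.022 ] [0.03355479 0.0361112 ]
rim [ 138  188   40   41 1296] ((157.74862670898438, 207.9767303466797), (38.539710998535156, 40.95978546142578), 34.372833251953125) [0.5604 0.2448 0.022 ] [0.03479426 0.03697914]
rim [ 128  246   40   44 1372] ((147.55372619628906, 267.05181884765625), (39.42353820800781, 42.47172546386719), 18.475383758544922) [0.4525 0.2606 0.022 ] [0.0355922  0.03834415]
rim [172 252  18  41 618] ((181.2830047607422, 274.0182189941406), (16.39291763305664, 48.57621765136719), 6.085186004638672) [0.4392 0.1985 0.022 ] [0.01479979 0.04385538]
```

View pics/z2.png

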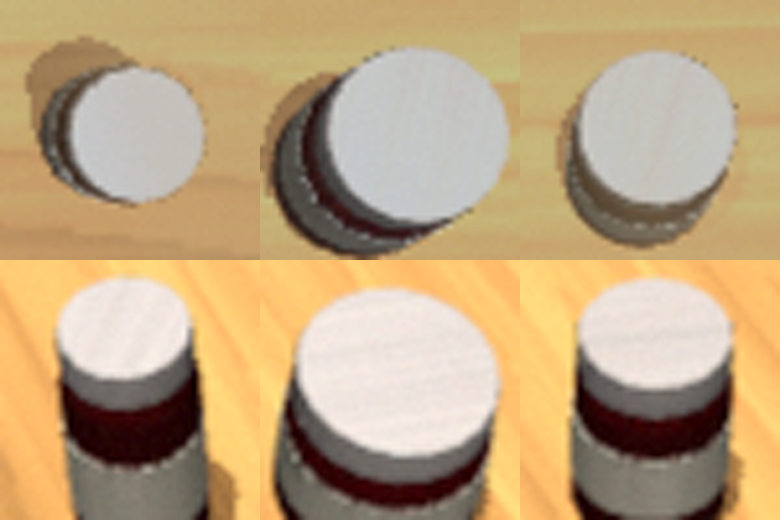

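```bash
cat >> h.py <<'E'
from scipy.spatial.transform import Rotation as Ro
def shift(o,p):
    """shift in tool axes from the measured TCP to world p"""
    return Ro.from_rotvec(o["ee_rot"]).inv().apply(np.array(p)-o["tcp_pos"]).round(4)
E
python3 - <<'E'
from cell import r
from h import *
d=r.get_image("top");s=r.get_image("side")
def tri(a,b):
    P=[]
    for q in (d,s):
        K,R,t=cam(q); P.append(K@np.c_[R,t])
    X=cv2.triangulatePoints(P[0],P[1],np.array(a,float).reshape(2,1),np.array(b,float).reshape(2,1)); return (X[:3]/X[3]).ravel()
for n,a,b,z in [("tall",(355.0,263.6),(240.8,243),.1),("squat",(445.1,170.8),(379.2,296.6),.064),("p2",(166.8,150.4),(273,132.2),.022),("p1",(157.1,207.9),(224.5,141.5),.022),("p3",(146.6,267.1),(174.5,152.2),.022)]:
    print(n,tri(a,b).round(4),ray(d,a,z).round(4),ray(s,b,z).round(4))
o=r.observe(); print(o["clock"],Ro.from_rotvec(o["ee_rot"]).as_matrix().round(4))
print(shift(o,[.453,-.103,.20]))
E
```

```text
tall [ 0.4529 -0.1035  0.101 ] [ 0.4542 -0.104   0.1   ] [ 0.4525 -0.1025  0.1   ]
squat [ 0.6083 -0.2665  0.0646] [ 0.6097 -0.2672  0.064 ] [ 0.6078 -0.2661  0.064 ]
p2 [0.6689 0.2318 0.0195] [0.6694 0.2306 0.022 ] [0.6667 0.2289 0.022 ]
p1 [0.5595 0.2463 0.022 ] [0.5606 0.246  0.022 ] [0.5588 0.2465 0.022 ]
p3 [0.4517 0.2636 0.0194] [0.4524 0.2624 0.022 ] [0.4506 0.2604 0.022 ]
0.55 [[-9.697e-01  2.443e-01  0.000e+00]
 [ 2.443e-01  9.697e-01 -1.000e-04]
 [-0.000e+00 -1.000e-04 -1.000e+00]]
[-0.4644 -0.6142  0.0393]
```

Request:
{"fn": "send_rows", "kwargs": {"commands": "0 -0.033 -0.044 0 0 0 0;0 -0.066 -0.088 0 0 0 0;0 -0.099 -0.132 0 0 0 0;0 -0.132 -0.176 0 0 0 0;0 -0.165 -0.22 0 0 0 0;0 -0.198 -0.264 0 0 0 0;0 -0.231 -0.308 0 0 0 0;0 -0.264 -0.352 0 0 0 0", "newtons": 40}}

```text
clock: 1.55
tcp_pos: [0.3231, 0.1986, 0.2396]
ee_rot: [0.387, 3.117, 0.001]
force: [1.3, 0.3, -0.1]
gripper_width: 0.0854
```

Run:
```python
from cell import r
from h import *
o=r.observe();print(o["clock"],o["tcp_pos"],o["joint_pos"].round(2),o["ee_rot"],shift(o,[.453,-.1035,.18]))
```

```text
1.55 [0.32314752 0.1985808  0.23957199] [-0.91 -0.05  0.27  2.18  0.02  1.01  0.68] [3.86512927e-01 3.11728755e+00 1.26202397e-03] [-0.1997 -0.2613  0.0594]
```

Request:
{"fn": "send_rows", "kwargs": {"commands": "0 -0.034 -0.044 0.01 0 0 0;0 -0.067 -0.088 0.02 0 0 0;0 -0.1 -0.131 0.03 0 0 0;0 -0.134 -0.175 0.04 0 0 0;0 -0.167 -0.219 0.05 0 0 0;0 -0.2 -0.262 0.059 0 0 0;0 -0.2 -0.262 0.059 0 0 0;0 -0.2 -0.262 0.059 0 0 0"}}

```text
clock: 2.55
tcp_pos: [0.4524, -0.1024, 0.1802]
ee_rot: [-0.387, -3.117, 0.0]
force: [-0.4, 1.1, 0.1]
gripper_width: 0.0855
```

Run:
```python
from cell import r
from h import *
o=r.observe();print(o["clock"],o["tcp_pos"],o["ee_rot"],shift(o,[.453,-.1035,.059]))
d=r.get_image("wrist"); im=d["img"].copy()
T=np.array(d["T_tool_cam"]); Rw=Ro.from_rotvec(o["ee_rot"])
# predicted lid centre
def pr(p):
    q=np.linalg.inv(T)@np.r_[Rw.inv().apply(np.array(p)-o["tcp_pos"]),1]; return d["fx"]*q[0]/q[2]+d["cx"],d["fy"]*q[1]/q[2]+d["cy"]
u=pr([.453,-.1035,.1]); print(u); cv2.circle(im,(int(u[0]),int(u[1])),4,(0,255,0),-1)
cv2.imwrite("pics/w1.png",im[:,:,::-1])
```

```text
2.55 [ 0.45239702 -0.10235431  0.18022004] [-3.86895644e-01 -3.11717528e+00  2.37012575e-05] [-0.0009 -0.001   0.1212]
(np.float64(274.37210208522924), np.float64(226.41800867303047))
```

View pics/w1.png

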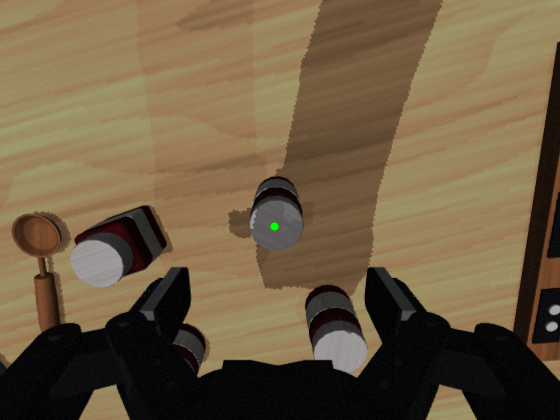

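The wrist view shows the tall jar's lid centre at about (277,225), 3 px from the prediction, so it sits between the jaws. I'll descend and grip.

Request:
{"fn": "send_rows", "kwargs": {"commands": "0 0 0 0.03 0 0 0;0 -0.001 0 0.06 0 0 0;0 -0.001 0 0.09 0 0 0;0 -0.001 0 0.121 0 0 0;0 -0.001 0 0.121 0 0 0;255 -0.001 0 0.121 0 0 0;255 -0.001 0 0.121 0 0 0;255 -0.001 0 0.121 0 0 0", "newtons": 40}}

```text
clock: 3.6
tcp_pos: [0.4543, -0.1029, 0.0604]
ee_rot: [0.386, 3.116, 0.0]
force: [-1.7, 0.0, 11.5]
gripper_width: 0.0432
```

Request:
{"fn": "send_rows", "kwargs": {"commands": "255 0 0 0 0 0 0;255 0 0 0 0 0 0;255 0 0 0 0 0 0"}}

```text
clock: 3.98
tcp_pos: [0.4544, -0.103, 0.0604]
ee_rot: [0.386, 3.116, 0.001]
force: [-1.2, 0.3, 11.2]
gripper_width: 0.0434
```

Request:
{"fn": "send_rows", "kwargs": {"commands": "255 0 0 -0.02 0 0 0;255 0 0 -0.05 0 0 0;255 0 0 -0.09 0 0 0;255 0 0 -0.12 0 0 0;255 0 0 -0.12 0 0 0"}}

```text
clock: 4.6
tcp_pos: [0.4546, -0.1029, 0.1813]
ee_rot: [0.386, 3.114, 0.002]
force: [0.2, 0.1, -3.1]
gripper_width: 0.0433
```

Run:
```python
from cell import r
from h import *
o=r.observe();print(o["clock"],o["tcp_pos"],o["ee_rot"],o["force"],o["gripper_width"],shift(o,[.5597,.246,.18]))
a=r.get_image("side")["img"]; cv2.imwrite("pics/s1.png",a[:,:,::-1])
```

```text
4.6 [ 0.45455771 -0.10286248  0.18133695] [3.85733787e-01 3.11385004e+00 2.01231176e-03] [ 0.16338     0.13779697 -3.11531214] 0.04332467078921659 [-0.0168  0.364   0.002 ]
```

View pics/s1.png

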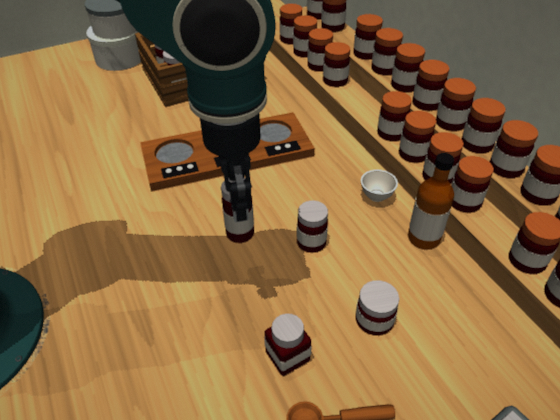

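The tall jar is held upright off the counter. Carrying it to pocket one.

Request:
{"fn": "send_rows", "kwargs": {"commands": "255 -0.002 0.03 0 0 0 0;255 -0.005 0.08 0 0 0 0;255 -0.007 0.135 0 0 0 0;255 -0.01 0.19 0 0 0 0;255 -0.012 0.245 0 0 0 0;255 -0.015 0.3 0 0 0 0;255 -0.017 0.345 0 0 0 0;255 -0.018 0.364 0 0 0 0"}}

```text
clock: 5.65
tcp_pos: [0.5594, 0.2481, 0.1774]
ee_rot: [-0.382, -3.116, 0.002]
force: [-0.2, -0.8, -1.9]
gripper_width: 0.0434
```

Request:
{"fn": "send_rows", "kwargs": {"commands": "255 0 0 0 0 0 0;255 0 0 0.02 0 0 0;255 0 0 0.04 0 0 0;255 0 0 0.06 0 0 0;255 0 0 0.06 0 0 0"}}

```text
clock: 6.28
tcp_pos: [0.559, 0.2449, 0.1172]
ee_rot: [-0.387, -3.115, 0.003]
force: [-0.7, 0.8, -2.8]
gripper_width: 0.0429
```

Run:
```python
from cell import r
from h import *
o=r.observe();print(o["clock"],o["tcp_pos"],o["ee_rot"],o["force"],o["gripper_width"],shift(o,[.5605,.246,.0734]))
for n in ("top","side","wrist"):
  a=r.get_image(n)["img"]; cv2.imwrite(f"pics/p_{n}.png",a[:,:,::-1])
a=cv2.imread("pics/p_top.png")[100:320,90:310];b=cv2.imread("pics/p_side.png")[60:260,120:320]
o=np.hstack([cv2.resize(a,(395,395)),cv2.resize(b,(395,395))]);cv2.imwrite("pics/p1.png",np.clip(o*1.4,0,255).astype(np.uint8))
```

```text
6.275 [0.55902958 0.24486396 0.11721458] [-0.38713137 -3.11514375  0.00327741] [-0.65994626  0.78778133 -2.82454053] 0.042861399474759844 [-0.0012  0.0016  0.0438]
```

View pics/p1.png

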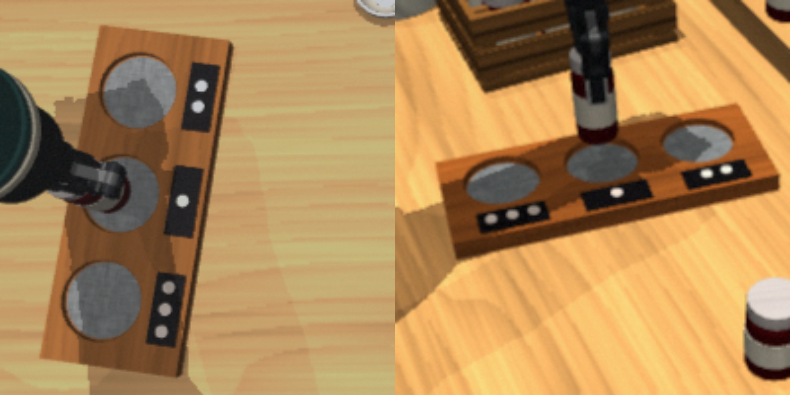

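View pics/p_wrist.png

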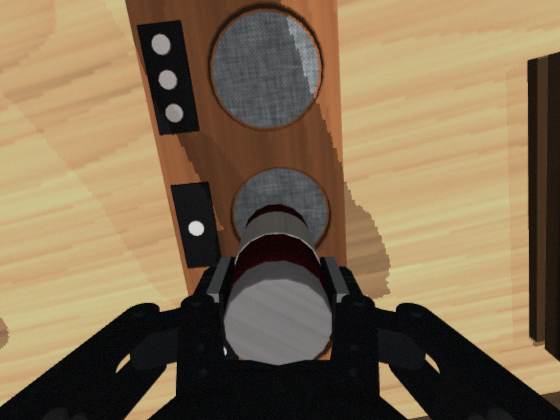

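The tall jar hangs over the one-stud pocket: the side crop shows it above the middle pocket and the wrist view shows it at about (280,210). Lowering.

Request:
{"fn": "send_rows", "kwargs": {"commands": "255 -0.001 0.001 0.012 0 0 0;255 -0.001 0.001 0.024 0 0 0;255 -0.001 0.001 0.034 0 0 0;255 -0.001 0.001 0.04 0 0 0;255 -0.001 0.001 0.043 0 0 0;255 -0.001 0.001 0.0445 0 0 0;255 -0.001 0.001 0.0445 0 0 0"}}

```text
clock: 7.3
tcp_pos: [0.5613, 0.2464, 0.075]
ee_rot: [0.387, 3.117, 0.0]
force: [0.1, 0.9, -2.5]
gripper_width: 0.0431
```

Request:
{"fn": "send_rows", "kwargs": {"commands": "255 0 0 0.001 0 0 0;255 0 0 0.002 0 0 0;255 0 0 0.002 0 0 0"}}

```text
clock: 7.68
tcp_pos: [0.5612, 0.2463, 0.0728]
ee_rot: [-0.387, -3.118, 0.0]
force: [-0.3, 0.5, -1.8]
gripper_width: 0.0428
```

Request:
{"fn": "send_rows", "kwargs": {"commands": "255 0 0 0.001 0 0 0;255 0 0 0.002 0 0 0;255 0 0 0.002 0 0 0"}}

```text
clock: 8.05
tcp_pos: [0.5618, 0.2462, 0.0722]
ee_rot: [0.387, 3.117, 0.001]
force: [-7.1, -5.0, 21.9]
gripper_width: 0.0437
```

Contact is made on the floor at 22 N. I'll open slowly and retreat straight up.

Request:
{"fn": "send_rows", "kwargs": {"commands": "255 0 0 -0.001 0 0 0;255 0 0 -0.001 0 0 0;100 0 0 -0.001 0 0 0;0 0 0 -0.001 0 0 0;0 0 0 -0.001 0 0 0;0 0 0 -0.001 0 0 0;0 0 0 -0.001 0 0 0"}}

```text
clock: 8.93
tcp_pos: [0.5612, 0.2464, 0.0718]
ee_rot: [0.387, 3.118, -0.0]
force: [-0.2, 0.6, -0.8]
gripper_width: 0.0856
```

Request:
{"fn": "send_rows", "kwargs": {"commands": "0 0 0 -0.02 0 0 0;0 0 0 -0.06 0 0 0;0 0 0 -0.1 0 0 0;0 0 0 -0.13 0 0 0;0 0 0 -0.13 0 0 0"}}

```text
clock: 9.55
tcp_pos: [0.5623, 0.2466, 0.2054]
ee_rot: [0.387, 3.114, 0.005]
force: [1.5, 0.0, -0.4]
gripper_width: 0.0852
```

Run:
```python
from cell import r
from h import *
o=r.observe();print(o["clock"],o["tcp_pos"],o["ee_rot"],o["force"],o["gripper_width"],shift(o,[.6085,-.2667,.2]))
for n in ("top","side","wrist"):
  a=r.get_image(n)["img"]; cv2.imwrite(f"pics/q_{n}.png",a[:,:,::-1])
a=cv2.imread("pics/q_top.png")[100:320,90:310];b=cv2.imread("pics/q_side.png")[60:260,120:320]
o=np.hstack([cv2.resize(a,(395,395)),cv2.resize(b,(395,395))]);cv2.imwrite("pics/q1.png",np.clip(o*1.4,0,255).astype(np.uint8))
```

```text
9.55 [0.56229125 0.24662658 0.20541588] [0.38654837 3.1139666  0.00463729] [ 1.46693479  0.01743424 -0.42299641] 0.08520893886962679 [-0.1703 -0.4865  0.0043]
```

View pics/q1.png

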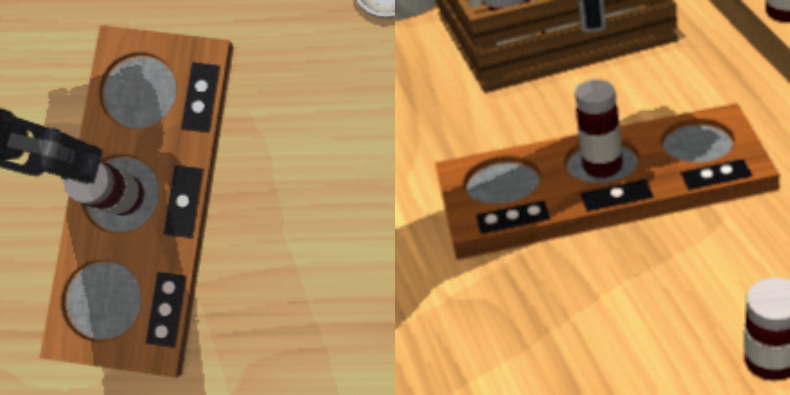

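View pics/q_wrist.png

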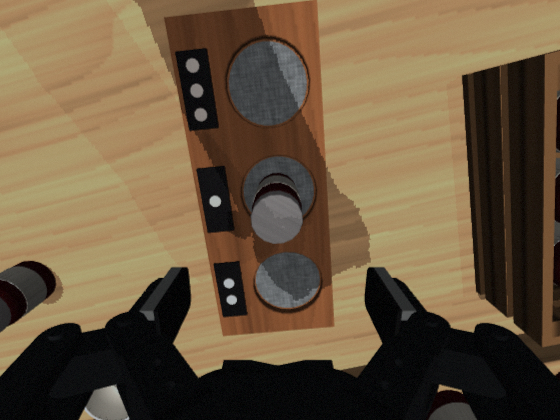

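The tall jar stands centred and upright in the one-stud pocket: the side crop shows its base near (602,165) inside the pocket ellipse. Next, the squat jar.

Request:
{"fn": "send_rows", "kwargs": {"commands": "0 -0.012 -0.035 0 0 0 0;0 -0.03 -0.085 0 0 0 0;0 -0.05 -0.14 0 0 0 0;0 -0.068 -0.195 0 0 0 0;0 -0.087 -0.25 0 0 0 0;0 -0.107 -0.305 0 0 0 0;0 -0.126 -0.36 0 0 0 0;0 -0.145 -0.415 0 0 0 0"}}

```text
clock: 10.7
tcp_pos: [0.6, -0.1932, 0.2011]
ee_rot: [-0.386, -3.116, -0.0]
force: [0.4, 0.8, 0.6]
gripper_width: 0.0851
```

Request:
{"fn": "send_rows", "kwargs": {"commands": "0 -0.015 -0.045 0 0 0 0;0 -0.025 -0.072 0 0 0 0;0 -0.025 -0.072 0 0 0 0;0 -0.025 -0.072 0 0 0 0"}}

```text
clock: 11.2
tcp_pos: [0.6069, -0.2666, 0.2011]
ee_rot: [-0.386, -3.117, -0.001]
force: [-0.5, 0.2, -0.0]
gripper_width: 0.0854
```

Run:
```python
from cell import r
from h import *
o=r.observe();print(o["clock"],o["tcp_pos"],o["ee_rot"],shift(o,[.6085,-.2667,.031]))
d=r.get_image("wrist"); im=d["img"].copy()
T=np.array(d["T_tool_cam"]); Rw=Ro.from_rotvec(o["ee_rot"])
def pr(p):
    q=np.linalg.inv(T)@np.r_[Rw.inv().apply(np.array(p)-o["tcp_pos"]),1]; return d["fx"]*q[0]/q[2]+d["cx"],d["fy"]*q[1]/q[2]+d["cy"]
u=pr([.6085,-.2667,.064]); print(u); cv2.circle(im,(int(u[0]),int(u[1])),4,(0,255,0),-1)
cv2.imwrite("pics/w2.png",im[:,:,::-1])
```

```text
11.2 [ 0.60689922 -0.26662825  0.20109836] [-3.85968104e-01 -3.11657129e+00 -7.09828059e-04] [-0.0018  0.0003  0.1701]
(np.float64(276.2062526152818), np.float64(207.04576288888535))
```

View pics/w2.png

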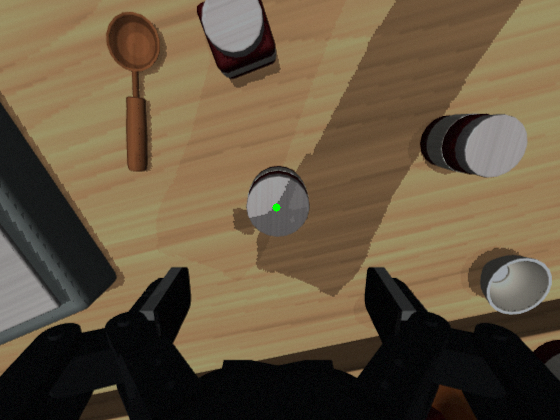

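The squat lid centre is at (278,206), which agrees with the prediction. Descending.

Request:
{"fn": "send_rows", "kwargs": {"commands": "0 -0.002 0 0.04 0 0 0;0 -0.002 0 0.085 0 0 0;0 -0.002 0 0.125 0 0 0;0 -0.002 0 0.155 0 0 0;0 -0.002 0 0.17 0 0 0;0 -0.002 0 0.17 0 0 0;255 -0.002 0 0.17 0 0 0;255 -0.002 0 0.17 0 0 0", "newtons": 40}}

```text
clock: 12.25
tcp_pos: [0.6097, -0.2681, 0.0335]
ee_rot: [0.386, 3.116, -0.0]
force: [-1.2, -0.2, 7.0]
gripper_width: 0.0613
```

Request:
{"fn": "send_rows", "kwargs": {"commands": "255 0 0 0 0 0 0;255 0 0 0 0 0 0;255 0 0 0 0 0 0;255 0 0 0 0 0 0"}}

```text
clock: 12.75
tcp_pos: [0.6098, -0.2681, 0.0334]
ee_rot: [0.386, 3.116, -0.0]
force: [-1.5, 0.4, 5.2]
gripper_width: 0.0611
```

Run:
```python
from cell import r
o=r.observe();print(o["clock"],o["tcp_pos"],o["ee_rot"],o["force"],o["gripper_width"])
```

```text
12.75 [ 0.60976428 -0.26809895  0.03344511] [ 3.86097166e-01  3.11570563e+00 -3.15033131e-04] [-1.5431336   0.36794911  5.20170357] 0.06107575032852533
```

Request:
{"fn": "send_rows", "kwargs": {"commands": "255 0 0 -0.02 0 0 0;255 0 0 -0.06 0 0 0;255 0 0 -0.11 0 0 0;255 0 0 -0.15 0 0 0;255 0 0 -0.15 0 0 0;255 0 0 -0.15 0 0 0"}}

```text
clock: 13.5
tcp_pos: [0.6087, -0.2676, 0.182]
ee_rot: [0.387, 3.118, 0.0]
force: [-0.3, 0.9, -4.1]
gripper_width: 0.0612
```

Run:
```python
from cell import r
from h import *
o=r.observe();print(o["clock"],o["tcp_pos"],o["ee_rot"],o["force"],o["gripper_width"],shift(o,[.668,.2305,.18]))
a=r.get_image("side")["img"]; cv2.imwrite("pics/s2.png",a[:,:,::-1])
```

```text
13.5 [ 0.60873506 -0.26762693  0.18196856] [3.86622159e-01 3.11769949e+00 4.92372598e-04] [-0.32373169  0.87163184 -4.14023635] 0.061185003837952556 [0.0642 0.4975 0.0021]
```

View pics/s2.png

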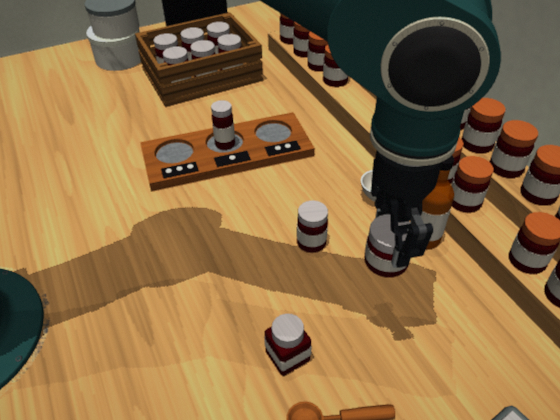

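The squat jar is lifted upright and held. Carrying it to pocket two.

Request:
{"fn": "send_rows", "kwargs": {"commands": "255 0.004 0.03 0 0 0 0;255 0.011 0.085 0 0 0 0;255 0.018 0.14 0 0 0 0;255 0.025 0.195 0 0 0 0;255 0.032 0.25 0 0 0 0;255 0.039 0.305 0 0 0 0;255 0.046 0.36 0 0 0 0;255 0.053 0.415 0 0 0 0"}}

```text
clock: 14.55
tcp_pos: [0.6584, 0.1492, 0.1807]
ee_rot: [-0.387, -3.116, 0.002]
force: [-0.4, -0.7, -2.7]
gripper_width: 0.0612
```

Request:
{"fn": "send_rows", "kwargs": {"commands": "255 0.006 0.05 0 0 0 0;255 0.01 0.077 0 0 0 0;255 0.011 0.082 0 0 0 0;255 0.011 0.082 0.03 0 0 0;255 0.011 0.082 0.06 0 0 0;255 0.011 0.082 0.08 0 0 0;255 0.011 0.082 0.08 0 0 0"}}

```text
clock: 15.42
tcp_pos: [0.6676, 0.2288, 0.1003]
ee_rot: [-0.387, -3.115, 0.003]
force: [-0.3, -0.2, -1.0]
gripper_width: 0.0608
```

Run:
```python
from cell import r
from h import *
o=r.observe();print(o["clock"],o["tcp_pos"],o["ee_rot"],o["force"],o["gripper_width"],shift(o,[.668,.2305,.0455]))
for n in ("top","side","wrist"):
  a=r.get_image(n)["img"]; cv2.imwrite(f"pics/t_{n}.png",a[:,:,::-1])
a=cv2.imread("pics/t_top.png")[100:320,90:310];b=cv2.imread("pics/t_side.png")[60:260,150:350]
o=np.hstack([cv2.resize(a,(395,395)),cv2.resize(b,(395,395))]);cv2.imwrite("pics/t1.png",np.clip(o*1.4,0,255).astype(np.uint8))
```

```text
15.425 [0.66764428 0.22880391 0.10025029] [-3.87470111e-01 -3.11530794e+00  2.70331013e-03] [-0.29892243 -0.16498109 -0.97884638] 0.060826019196560104 [-0.      0.0018  0.0547]
```

View pics/t1.png

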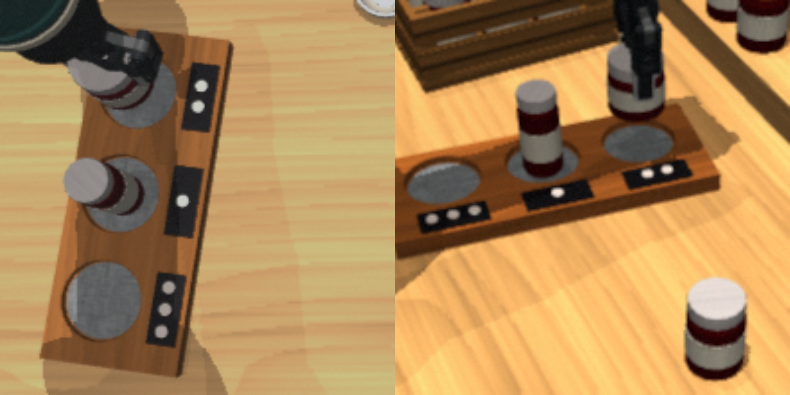

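View pics/t_wrist.png

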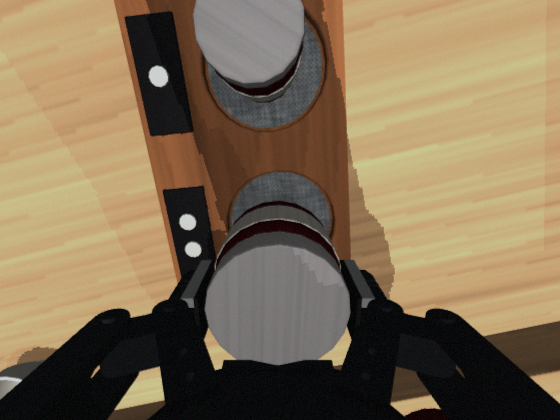

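The squat jar hangs over the two-stud pocket: the side crop shows it above (638,142) and the wrist view shows the pocket centre at about (281,215). Lowering.

Request:
{"fn": "send_rows", "kwargs": {"commands": "255 -0.001 0.002 0.015 0 0 0;255 -0.001 0.002 0.03 0 0 0;255 -0.001 0.002 0.042 0 0 0;255 -0.001 0.002 0.05 0 0 0;255 -0.001 0.002 0.053 0 0 0;255 -0.001 0.002 0.055 0 0 0;255 -0.001 0.002 0.055 0 0 0"}}

```text
clock: 16.45
tcp_pos: [0.6699, 0.2314, 0.047]
ee_rot: [0.387, 3.117, 0.0]
force: [-0.1, -0.4, -3.2]
gripper_width: 0.061
```

Request:
{"fn": "send_rows", "kwargs": {"commands": "255 0 0 0.001 0 0 0;255 0 0 0.002 0 0 0;255 0 0 0.002 0 0 0"}}

```text
clock: 16.82
tcp_pos: [0.67, 0.2314, 0.0455]
ee_rot: [0.387, 3.117, 0.0]
force: [-3.8, -1.5, 5.7]
gripper_width: 0.0611
```

Touchdown at the expected height. Releasing.

Request:
{"fn": "send_rows", "kwargs": {"commands": "255 0 0 0 0 0 0;120 0 0 0 0 0 0;0 0 0 0 0 0 0;0 0 0 0 0 0 0;0 0 0 0 0 0 0;0 0 0 0 0 0 0"}}

```text
clock: 17.58
tcp_pos: [0.6698, 0.2314, 0.0448]
ee_rot: [0.387, 3.118, -0.0]
force: [0.1, -0.1, 0.3]
gripper_width: 0.0854
```

Request:
{"fn": "send_rows", "kwargs": {"commands": "0 0 0 -0.02 0 0 0;0 0 0 -0.06 0 0 0;0 0 0 -0.11 0 0 0;0 0 0 -0.16 0 0 0;0 0 0.05 -0.19 0 0 0;0 0 0.1 -0.2 0 0 0;0 0 0.15 -0.2 0 0 0;0 0 0.15 -0.2 0 0 0"}}

```text
clock: 18.58
tcp_pos: [0.7056, 0.3812, 0.2451]
ee_rot: [-0.379, -3.118, -0.001]
force: [-0.2, -0.4, -0.2]
gripper_width: 0.0854
```

Run:
```python
from cell import r
from h import *
o=r.observe();print(o["clock"],o["tcp_pos"],o["force"],o["gripper_width"])
D={}
for n in ("top","side"):
  D[n]=r.get_image(n); cv2.imwrite(f"pics/f_{n}.png",D[n]["img"][:,:,::-1])
x=[]
for n,c in (("top",(90,100)),("side",(150,60))):
  im=D[n]["img"].copy()
  for p in ([.5597,.246,.112],[.668,.2305,.076]):
    u=proj(D[n],p); print(n,u.round(1)); cv2.circle(im,tuple(int(v) for v in u.round()),1,(0,255,0),-1)
  x.append(cv2.resize(im[c[1]:c[1]+200,c[0]:c[0]+200],(395,395),interpolation=cv2.INTER_CUBIC))
cv2.imwrite("pics/f1.png",np.clip(np.hstack(x)[:,:,::-1]*1.3,0,255).astype(np.uint8))
```

```text
18.575 [0.70557302 0.3811796  0.24507169] [-0.15596149 -0.4437399  -0.20798236] 0.08543077516670286
top [137.1 200.9]
top [156.4 142.6]
side [221.3 106.5]
side [272.7 111.2]
```

View pics/f1.png

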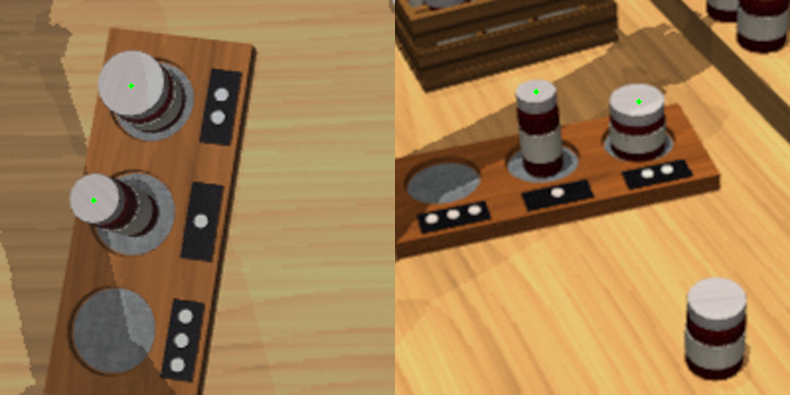

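View pics/f_top.png

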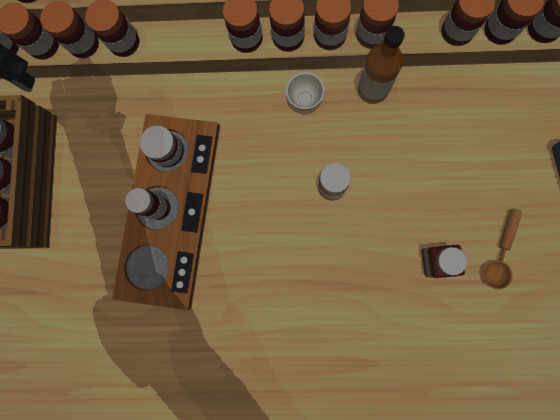

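Both lid centres lie within about 1–2 px of where a seated, centred jar should appear. The middling jar at (335,180) and the square jar at (450,262) haven't moved. Handing in.

Run:
```python
from cell import r
print(r.sign_off())
```

```text
the job is handed in; nothing more can be done
None
```

The tall slim jar is in the one-stud pocket (the middle one), and the squat jar is in the two-stud pocket (the far one). I placed them in that order, and lowered each until the wrist force showed it on the pocket floor before letting go. I handed the job in at about 18.7 s of the 56 s allowed; no verdict was reported.

- **Placement:** in the final top and side views, both lid centres fell within about 1–2 px (roughly 3 mm) of where an upright, centred, seated jar should appear.
- **Other jars:** the middling and square jars were in the same image positions as at the start.
- **Arm:** at hand-in the gripper was open and well clear, with the force reading near zero.
- **Discrepancies:** the two camera views differed by about 2–3 mm on the pocket positions, which is inside the tolerances. The tall jar touched down a little harder than the squat one, at about 22 N against 6 N, still well under the limits.

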